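# Put the food date-marking and check kit back in its places

## Robot

A 7-joint arm with a two-finger parallel gripper is mounted at the origin on a cart in front of the work surface, level with it; the furniture and walls round the work are solid. World frame = base frame: x ahead of the robot, y to its left, z up, the work surface at z = 0. Lengths are in m, angles in rad, forces in N, time in s.
With the tool pointing down it reaches from about 0.425 to 0.875 m from the base axis. Payload 8.4 kg.
Tool frame: the origin (TCP) lies midway between the tips of the shut fingers; the grasp point (between the pads) lies behind it (manip.hold_point_z is the z of the grasp point in the tool frame, in m); z points along the fingers, y is the line along which they close (so a half turn about z gives the same grasp; the last joint's range is limited). The gripper opens to 85 mm and grips with 20 to 120 N. Pads are 22 mm wide; open, the fingers measure 114 mm over their backs; the gripper's body (76 mm by 85 mm) begins 54 mm behind the grasp point. The pads swing forward as they close: fully open they stand 13 mm farther back than shut.
Start: joints at [1.03, 0.333, 0.04, 1.465, -0.013, 1.343, -0.059], TCP at [0.278, -0.588, 0.231] pointing down, gripper open.
Joint ranges: [-2.58, 2.58], [-0.38, 2.09], [-1.3, 1.39], [0.25, 2.4], [-1.5, 4.64], [0.08, 2.09], [-2.65, 2.65]. Speed limits (rad/s): [2.22, 2.22, 2.79, 2.79, 3.14, 3.14, 3.14].

## Interface

Orientations are given as a rotation vector (axis times angle).
In Python, from station import manip gives the robot as it stands.
- The arm moves only by the shell command python3 -m creep 'ROWS' [FORCE]. ROWS is JSON, a list of rows, each an object with "gripper": the opening, from 0 (shut) to 1 (fully open); "dp": the shift along the tool's x, y, z in cm, a list of three; "turn": the turn about the tool's z in degrees. A call has 1 to 8 rows; each row shifts and turns the commanded pose from where the row before left it, along the tool's axes as they then stand; what a row does not reach is not made up. A row lasts 1/8 s, in which the tool goes at most 62.5 mm and 10.7 degrees, less where a joint would pass 70% of its speed; a pose out of reach is approached as far as the arm can. A call is refused whole if a number of a shift passes 6.25 or a number of a turn 10.7, either way. A call with a gripper value outside its range is refused whole. The fingers move at their own pace and stop on an object; FORCE is the grip in N (left out, the last holds). Time passes only in rows, so rows that do not move let the fingers close. It gives the time, the measured TCP pose, the force, the opening and the grip force at its end, in the units of the state.
- manip.read_state(): the state, without advancing time (a new reading comes with each control period).
- manip.snapshot(name): name is "scene" or "top" or "wrist"; returns a dict with "frame" (384x512x3 uint8, red, green, blue), "fx", "fy", "cx", "cy" (pixels), "k1" (the pictures are not rectified: a ray, as slopes to the right and down, at radius r is drawn at 1 + k1 r^2 times it, then the intrinsics apply), "rvec" (rotation vector, rad) and "tvec" (3), from world to camera coordinates, as OpenCV has them; the wrist camera has in their place "T_tool_cam" (4x4, takes a point from camera to tool coordinates, whose origin is the TCP and whose axes are the flange's). Camera axes: x right, y down, z forward; pixel columns grow to the right and rows downward; lengths in m; the calibration is good to about 2 mm. A picture is of the moment at which its call begins: read the wrist's pose just before it. There is no depth.
- manip.finish_job(): hands the job in; it is judged then, once.
Trained networks look in a picture, given as the dict that the camera call returned (one of the last four; its "shot" number tells which), for a name from the list of things; names that differ only in an ending like _2 or _b are one class to them, and where a whole thing is asked for, a point or a joint stands for the part that bears it (a point fixed in the world has none). Each returns a list of dicts, best first, with "confidence" (0 to 1); they miss things now and then, are a little off and sometimes report something else, mostly with a low value. They report only what shows in the picture. A call takes as long as a camera call. They do not tell look-alikes from the thing itself.
- manip.look_for(picture, label): "point" ([x, y, z] in m, in world coordinates, good to about 4 mm: the middle of the surface that is visible of it).
- manip.silhouettes(picture, label): "mask" (384x512 bool, what is visible of it).
The state is a dict: "time_s": time; "qpos": joint angles; "joint_velocities": joint speeds; "tau": joint torques, N m; "eef_pos": TCP position; "tool_rot": TCP orientation; "force": force on the tool from outside, world axes, zero at the start; "moment": the same for the moment, N m; "finger_gap": finger opening in m; "gripper_force": force on a finger pad.
Only numpy, scipy, OpenCV 4.12 (cv2) and the standard library are available. Lean on these libraries where they do the work, as an engineer would, in place of code of your own. Each camera call takes 0.05 s, during which the arm holds its last target. There are 200 camera calls.

## Task

Put the food-check kit back in its places on the freezer: lay the red-capped marker in the red pen rest and the blue-capped marker in the blue one, each flat on the base, lengthwise between the cheeks and centred on the printed shape (cap at either end). Stand the kitchen timer on the large green pad and the dropper bottle upright on the small orange pad, each centred on the printed ring. Let go of everything, and leave the black peeler lying where it is.

Things in the scene. Friction and masses are not known exactly. Their poses are not given: they have to be found in the camera images.
- red_marker: Felt marker lying flat: white barrel, red cap and clip; 136 long (own x, cap at +x), barrel 16 thick, cap 17 thick (20 over two small side lugs at its underside that stop it rolling). Origin: centre of its length and width, on the underside; z up. 15 g. Best gripped from above across its width at the origin. Sizes in mm.
- blue_marker: Felt marker lying flat: white barrel, blue cap and clip; 136 long (own x, cap at +x), barrel 16 thick, cap 17 thick (20 over two small side lugs at its underside that stop it rolling). Origin: centre of its length and width, on the underside; z up. 15 g. Best gripped from above across its width at the origin. Sizes in mm.
- timer: Twist kitchen timer standing on the table, its dial does not turn here: white round base 68 across up to height 20, red dial 64 across from 20 to 30, on it a red grip knob 44 across from 30 to 43 (its top). Origin: centre of its underside; z up. About 110 g. Can be gripped by the knob from above. Sizes in mm.
- dropper_bottle: Small upright amber bottle with black dropper cap: round body 33 across up to height 70 (shoulder at about 62), collar 24 across to 77, thin bulb 12 across to the top at 102. Origin: centre of its underside; z up. About 70 g. Grip round the body. Sizes in mm.
- red_rest: Red pen rest, fixed: base plate 150 x 44 x 4 (long side own x), with four low cheeks of the same colour, 12 x 4 in plan and rising to 16 above the table, at x = +-50, y = +-20 of its frame; the gap between cheeks is 36 wide and the middle 88 of its length is open at the sides for fingers. A white marker shape, the same at both ends, is printed on the base. Origin: centre of its underside on the table; z up. A marker lies on the base plate, 4 above the origin. Sizes in mm.
- blue_rest: Blue pen rest, fixed: base plate 150 x 44 x 4 (long side own x), with four low cheeks of the same colour, 12 x 4 in plan and rising to 16 above the table, at x = +-50, y = +-20 of its frame; the gap between cheeks is 36 wide and the middle 88 of its length is open at the sides for fingers. A white marker shape, the same at both ends, is printed on the base. Origin: centre of its underside on the table; z up. A marker lies on the base plate, 4 above the origin. Sizes in mm.
- timer_pad: Flat round green pad, fixed, 88 across and 4 thick, no rim, with a printed white ring 70 inside that fits the timer's base. Origin: centre of its underside on the table; z up; yaw means nothing. Sizes in mm.
- bottle_pad: Flat round orange pad, fixed, 52 across and 4 thick, no rim, with a printed white ring 35 inside that fits the bottle's foot. Origin: centre of its underside on the table; z up; yaw means nothing. Sizes in mm.
- peeler: Bystander, loose: black vegetable peeler lying flat among the kit, 170 x 25 x 18 (long side own x). Origin: centre of its underside; z up. Not to be moved. Sizes in mm.
Things that resemble listed ones, but are neither listed nor needed, are in the scene too. What is shaped like the dropper_bottle but pink is not meant.

How it is judged:
At the end, for the whole second after the job is handed in: Each marker lies flat in the rest of its own colour (within 15 mm along it, 12 mm across, 0.2 rad, either way round); the timer stands on the green pad and the bottle on the orange one, upright and within 10 mm of the pad's centre; all four released and at rest (x of red_marker in the frame of red_rest between -0.015 and 0.015 m and y of red_marker in the frame of red_rest between -0.012 and 0.012 m and z of red_marker in the frame of red_rest between 0 and 0.012 m and angle between the x axis of red_marker and the x axis of red_rest, either way round below 0.2 rad and x of blue_marker in the frame of blue_rest between -0.015 and 0.015 m and y of blue_marker in the frame of blue_rest between -0.012 and 0.012 m and z of blue_marker in the frame of blue_rest between 0 and 0.012 m and angle between the x axis of blue_marker and the x axis of blue_rest, either way round below 0.2 rad and horizontal distance between timer and timer_pad below 0.01 m and angle between each of timer, dropper_bottle's own z axis and vertical below 0.1 rad and z of timer in the frame of timer_pad between 0.001 and 0.008 m and horizontal distance between dropper_bottle and bottle_pad below 0.01 m and z of dropper_bottle in the frame of bottle_pad between 0.001 and 0.008 m and linear speed of each of red_marker, blue_marker, timer, dropper_bottle below 0.02 m/s and contact force between the fingers and red_marker below 0.05 N and contact force between the fingers and blue_marker below 0.05 N and contact force between the fingers and timer below 0.05 N and contact force between the fingers and dropper_bottle below 0.05 N); the robot touches nothing.
It fails at once if the black peeler is pushed away (over 25 mm) or picked up (distance of peeler from where it was at the start of the episode above 0.025 m).
It also fails if it takes over 114 s, if anything falls off the work surface, if the arm or the gripper's body presses on something with over 40 N, if the wrist force passes 120 N, or if a joint passes its speed limit or range.

## Working session

There is one attempt and no reset: what is moved stays moved. The work goes in short steps, Python scripts to look and compute and a shell command to move; the robot and the scene stay as the last step left them, time stands still between calls to the robot, and variables do not carry over. Pictures are saved under pics/ and viewed, at most 16 in all, crops included, and the job is handed in when it is done.

```bash
mkdir -p pics; cat > h.py <<'E'
import numpy as np, cv2
from scipy.spatial.transform import Rotation as R
from station import manip
def save(s,n,crop=None,scale=1):
    f=s["frame"]
    if crop: f=f[crop[1]:crop[3],crop[0]:crop[2]]
    f=cv2.resize(f,None,fx=scale,fy=scale,interpolation=cv2.INTER_CUBIC)
    cv2.imwrite("pics/"+n,cv2.cvtColor(f,cv2.COLOR_RGB2BGR))
def ext(s,st=None):
    if "rvec" in s:
        Rm=R.from_rotvec(s["rvec"]).as_matrix(); return Rm.T,-Rm.T@np.array(s["tvec"])
    T=np.array(s["T_tool_cam"]); Rt=R.from_rotvec(st["tool_rot"]).as_matrix()
    return Rt@T[:3,:3], Rt@T[:3,3]+np.array(st["eef_pos"])
def px2w(s,uv,z,st=None):
    uv=np.array(uv,float).reshape(-1,2); d=(uv-[s["cx"],s["cy"]])/[s["fx"],s["fy"]]
    u=d.copy()
    for _ in range(15): u=d/(1+s["k1"]*(u**2).sum(1,keepdims=True))
    Rc,c=ext(s,st); r=np.c_[u,np.ones(len(u))]@Rc.T
    return c+r*((z-c[2])/r[:,2])[:,None]
def w2px(s,p,st=None):
    Rc,c=ext(s,st); q=(np.array(p,float).reshape(-1,3)-c)@Rc; u=q[:,:2]/q[:,2:]
    u=u*(1+s["k1"]*(u**2).sum(1,keepdims=True)); return u*[s["fx"],s["fy"]]+[s["cx"],s["cy"]]
E
cat > a.py <<'E'
from h import *
print(manip.hold_point_z, manip.read_state())
t=manip.snapshot("top"); save(t,"top.png",scale=1.5); sc=manip.snapshot("scene"); save(sc,"scene.png",scale=1.5)
np.save("top.npy",t,allow_pickle=True)
for l in "red_marker blue_marker timer dropper_bottle red_rest blue_rest timer_pad bottle_pad peeler".split():
    for n,s in (("top",t),("scene",sc)):
        for d in manip.look_for(s,l): print(n,l,np.round(d["point"],3),round(d["confidence"],2),w2px(s,d["point"]).round()[0])
E
python3 a.py
```

```text
-0.0187 {'time_s': 0.0, 'qpos': array([ 1.02975129,  0.33389114,  0.03989246,  1.46628454, -0.01338478,
        1.34331699, -0.05848704]), 'joint_velocities': array([ 4.82077276e-04,  9.41089520e-04,  1.20572978e-03,  3.29240668e-04,
        9.94934769e-05, -8.88387287e-04,  3.64027364e-04]), 'tau': array([-3.10280866e-04, -6.58553410e+01,  1.36497494e+00, -4.05569744e+01,
        1.65999419e-02,  1.25141395e-02,  3.96695754e-06]), 'eef_pos': array([ 0.27770319, -0.58717375,  0.23042783]), 'tool_rot': array([-3.06372216e+00, -6.88046081e-01,  7.61001166e-04]), 'force': array([-1.1086328 ,  0.05935851,  0.19297349]), 'moment': array([-0.03009158, -0.06414436, -0.06288943]), 'gripper_force': 0.0, 'finger_gap': 0.08505742897502935}
top red_marker [0.666 0.212 0.017] 0.78 [163. 142.]
scene red_marker [0.663 0.204 0.01 ] 0.73 [193. 157.]
top blue_marker [0.54  0.21  0.016] 0.57 [163. 187.]
scene blue_marker [0.539 0.211 0.015] 0.65 [158. 174.]
top timer [0.44  0.17  0.026] 0.72 [176. 223.]
scene timer [0.424 0.159 0.028] 0.57 [137. 196.]
scene timer [ 0.666 -0.205  0.006] 0.34 [343. 203.]
[... 244 characters left out ...]
 dropper_bottle [ 0.651 -0.286  0.05 ] 0.6 [382. 199.]
top red_rest [0.537 0.015 0.007] 0.63 [234. 188.]
scene red_rest [0.54  0.006 0.001] 0.77 [229. 203.]
top blue_rest [0.647 0.002 0.003] 0.82 [239. 150.]
scene blue_rest [ 0.642 -0.003  0.002] 0.94 [257. 184.]
top timer_pad [ 0.548 -0.212  0.006] 0.9 [316. 184.]
scene timer_pad [ 0.542 -0.213  0.003] 0.85 [323. 233.]
top bottle_pad [ 0.437 -0.023  0.012] 0.54 [249. 224.]
top bottle_pad [ 0.666 -0.203  0.003] 0.51 [311. 143.]
scene bottle_pad [ 0.658 -0.207  0.005] 0.55 [343. 205.]
scene bottle_pad [ 0.414 -0.185  0.048] 0.38 [279. 245.]
top peeler [ 0.438 -0.023  0.01 ] 0.59 [248. 224.]
scene peeler [ 0.54   0.008 -0.   ] 0.65 [228. 203.]
```

View pics/top.png

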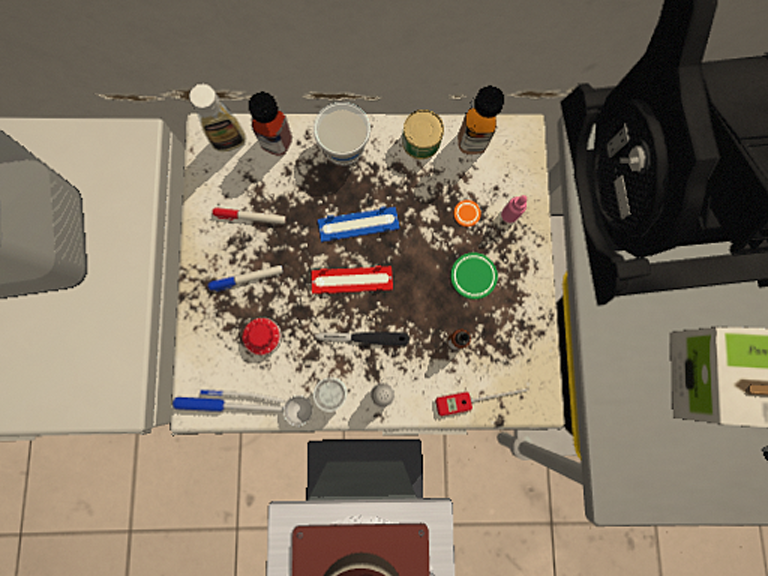

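View pics/scene.png

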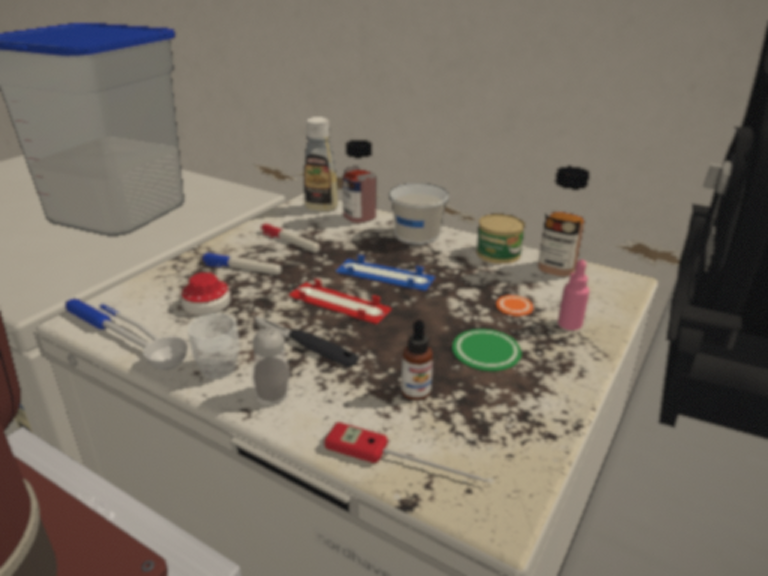

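The top view (1.5×) shows the kit. Candidates and choices, in viewed pixels:
- **Dropper bottle:** the amber one (459,340) or the pink one (514,208). I take amber, and ignore the tall amber bottle at (482,120).
- **Blue marker:** marker (245,277) or the blue whisk handle (198,404). I take the marker.
- **Red marker:** marker (247,215) or the red thermometer (455,404). I take the marker.
- **Timer:** the red knob at (261,337).

The peeler is at (365,339). Next I'll check the choice in a close crop and measure with the silhouettes.

```bash
cat > b.py <<'E'
from h import *
t=manip.snapshot("top"); save(t,"crop.png",(110,120,370,285),3)
Z=dict(red_marker=.009,blue_marker=.009,timer=.03,dropper_bottle=.05,red_rest=.004,blue_rest=.004,timer_pad=.004,bottle_pad=.004,peeler=.012)
for l,z in Z.items():
    for d in manip.silhouettes(t,l):
        v,u=np.nonzero(d["mask"]); 
        if len(u)<15: continue
        w=px2w(t,np.c_[u,v],z)[:,:2]; c,wh,a=cv2.minAreaRect((w*1000).astype(np.float32))
        m=w.mean(0); e,V=np.linalg.eigh(np.cov(w.T)); 
        print(l,round(d["confidence"],2),"rect",np.round(c),np.round(wh),"mean",np.round(m*1000),"yaw",round(np.degrees(np.arctan2(V[1,1],V[0,1]))%180,1))
E
python3 b.py
```

```text
red_marker 0.49 rect [666. 205.] [132.  22.] mean [665. 210.] yaw 83.9
blue_marker 0.49 rect [546. 210.] [ 20. 137.] mean [546. 213.] yaw 104.2
timer 0.61 rect [437. 173.] [68. 66.] mean [438. 173.] yaw 66.3
dropper_bottle 0.61 rect [ 665. -282.] [33. 59.] mean [ 664. -281.] yaw 137.2
dropper_bottle 0.5 rect [ 428. -173.] [31. 38.] mean [ 428. -173.] yaw 103.3
red_rest 0.59 rect [543.  15.] [ 46. 148.] mean [543.  16.] yaw 92.7
blue_rest 0.6 rect [650.   4.] [ 44. 147.] mean [650.   5.] yaw 99.0
bottle_pad 0.66 rect [ 669. -203.] [46. 48.] mean [ 669. -203.] yaw 25.7
peeler 0.86 rect [434.  -4.] [165.  22.] mean [435. -14.] yaw 87.7
```

View pics/crop.png

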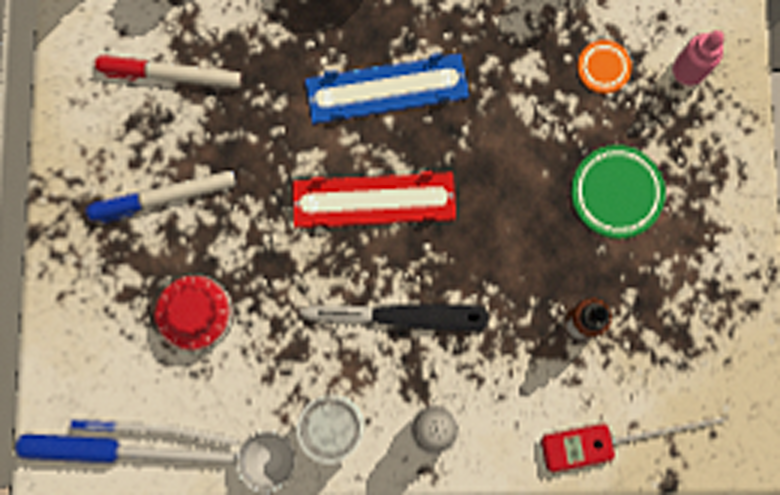

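The crop confirms the choices: amber bottle with black cap at (590,317), pink look-alike at (700,58), markers at (170,73) and (165,195), timer at (192,312). Bottle first: I'll straighten the yaw to 0, go above it and look.

```bash
python3 -m creep '[{"gripper":1,"dp":[0,0,-2],"turn":8.4},{"gripper":1,"dp":[0,0,-2],"turn":8.4},{"gripper":1,"dp":[0,0,0],"turn":8.5},{"gripper":1,"dp":[0,0,0],"turn":0}]'
python3 -m creep '[{"gripper":1,"dp":[1.6,-5.2,0],"turn":0},{"gripper":1,"dp":[1.6,-5.2,0],"turn":0},{"gripper":1,"dp":[1.6,-5.2,0],"turn":0},{"gripper":1,"dp":[1.6,-5.2,0],"turn":0},{"gripper":1,"dp":[1.6,-5.2,0],"turn":0},{"gripper":1,"dp":[1.6,-5.2,0],"turn":0},{"gripper":1,"dp":[1.6,-5.2,0],"turn":0},{"gripper":1,"dp":[0,0,0],"turn":0}]'
cat > w.py <<'E'
import sys
from h import *
# usage: w.py png label z [label z ...] : wrist measurements
st=manip.read_state(); s=manip.snapshot("wrist"); save(s,sys.argv[1],scale=1)
p=np.array(st["eef_pos"]); Rt=R.from_rotvec(st["tool_rot"]).as_matrix(); print("t",round(st["time_s"],2),"tcp",p.round(4),"yaw",round(np.degrees(np.arctan2(Rt[1,0],Rt[0,0])),1),"zaxis",Rt[:,2].round(3),"gap",round(st["finger_gap"],4),"F",np.round(st["force"],1))
for l,z in zip(sys.argv[2::2],map(float,sys.argv[3::2])):
    for d in manip.silhouettes(s,l):
        v,u=np.nonzero(d["mask"])
        if len(u)<100: continue
        w=px2w(s,np.c_[u,v],z,st)[:,:2]; c,wh,a=cv2.minAreaRect((w*1000).astype(np.float32))
        B=cv2.boxPoints((c,wh,a)); e=max(B[1]-B[0],B[2]-B[1],key=np.linalg.norm)
        print(l,round(d["confidence"],2),"rect",np.round(c,1),np.round(wh),"mean",np.round(w.mean(0)*1000,1),"yaw",round(np.degrees(np.arctan2(e[1],e[0]))%180,1),"px",u.min(),u.max(),v.min(),v.max())
    for d in manip.look_for(s,l): print("  look",l,np.round(d["point"],3),round(d["confidence"],2))
E
python3 w.py w1.png dropper_bottle .05 peeler .012 timer_pad .004
```

```text
time_s: 2.0
eef_pos: [0.278, -0.5875, 0.2714]
tool_rot: [3.141, 0.002, -0.0]
force: [0.6, 0.7, 0.9]
finger_gap: 0.0856
gripper_force: 0.0
time_s: 3.0
eef_pos: [0.3911, -0.2196, 0.2715]
tool_rot: [3.142, 0.017, 0.001]
force: [-0.7, -0.8, 0.0]
finger_gap: 0.0854
gripper_force: 0.0
t 3.0 tcp [ 0.3911 -0.2196  0.2715] yaw 0.6 zaxis [ 0. -0. -1.] gap 0.0854 F [-0.7 -0.8  0. ]
dropper_bottle 0.85 rect [ 426.2 -176.1] [32. 37.] mean [ 426.7 -176. ] yaw 108.4 px 206 235 123 151
  look dropper_bottle [ 0.432 -0.176  0.064] 0.7
peeler 0.96 rect [433.2  -7. ] [170.  24.] mean [432.1 -19.3] yaw 86.9 px 38 161 122 141
  look peeler [ 0.434 -0.031  0.012] 0.61
timer_pad 0.63 rect [ 546.1 -212.6] [86. 86.] mean [ 547.1 -213. ] yaw 140.8 px 217 287 1 75
  look timer_pad [ 0.549 -0.212  0.006] 0.78
```

View pics/w1.png

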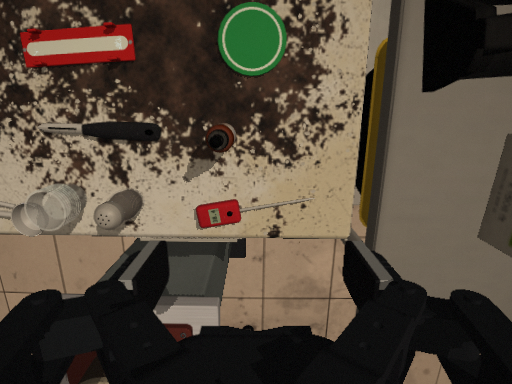

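```bash
python3 -m creep '[{"gripper":1,"dp":[3.5,-4.3,4],"turn":0},{"gripper":1,"dp":[0,0,4],"turn":0},{"gripper":1,"dp":[0,0,0],"turn":0},{"gripper":1,"dp":[0,0,0],"turn":0}]'
python3 w.py w2.png dropper_bottle .07 timer_pad .004
```

```text
time_s: 3.85
eef_pos: [0.4221, -0.1852, 0.1961]
tool_rot: [3.141, -0.002, 0.002]
force: [0.1, -0.4, 0.6]
finger_gap: 0.0855
gripper_force: 0.0
t 3.85 tcp [ 0.4221 -0.1852  0.1961] yaw -0.1 zaxis [ 0.001 -0.    -1.   ] gap 0.0855 F [ 0.1 -0.4  0.6]
dropper_bottle 0.61 rect [ 432.  -176.9] [31. 38.] mean [ 432.1 -176.3] yaw 154.3 px 229 262 154 195
  look dropper_bottle [ 0.436 -0.174  0.066] 0.84
timer_pad 0.87 rect [ 546.  -212.3] [87. 88.] mean [ 546.8 -212.5] yaw 154.3 px 240 324 10 98
timer_pad 0.43 rect [ 417.6 -174.6] [38. 47.] mean [ 417.9 -173.8] yaw 152.7 px 229 262 154 195
  look timer_pad [ 0.546 -0.214  0.006] 0.68
```

The wrist view shows the amber bottle at (218,138), pointing-down geometry as expected and nothing next to it. Descending to grip.

```bash
python3 -m creep '[{"gripper":1,"dp":[0.8,-0.9,0],"turn":0},{"gripper":1,"dp":[0,0,4],"turn":0},{"gripper":1,"dp":[0,0,4],"turn":0},{"gripper":1,"dp":[0,0,0],"turn":0},{"gripper":1,"dp":[0,0,0],"turn":0}]'
python3 w.py w3.png dropper_bottle .066
```

```text
time_s: 4.72
eef_pos: [0.4309, -0.1751, 0.1162]
tool_rot: [3.141, 0.001, 0.002]
force: [0.0, 0.3, 0.8]
finger_gap: 0.085
gripper_force: 0.0
t 4.72 tcp [ 0.4309 -0.1751  0.1162] yaw 0.0 zaxis [ 0.001 -0.    -1.   ] gap 0.085 F [0.  0.3 0.8]
dropper_bottle 0.81 rect [ 431.1 -175.2] [50. 31.] mean [ 432.3 -175.3] yaw 0.0 px 234 279 176 245
  look dropper_bottle [ 0.436 -0.172  0.064] 0.94
  look dropper_bottle [ 0.437 -0.032  0.013] 0.41
```

```bash
python3 -m creep '[{"gripper":1,"dp":[0,0,4],"turn":0},{"gripper":1,"dp":[0,0,3],"turn":0},{"gripper":1,"dp":[0,0,1.2],"turn":0},{"gripper":1,"dp":[0,0,0],"turn":0},{"gripper":0.2,"dp":[0,0,0],"turn":0},{"gripper":0.2,"dp":[0,0,0],"turn":0},{"gripper":0.2,"dp":[0,0,0],"turn":0},{"gripper":0.2,"dp":[0,0,0],"turn":0}]' 30
python3 -m creep '[{"gripper":0.2,"dp":[0,0,0],"turn":0},{"gripper":0.2,"dp":[0,0,0],"turn":0},{"gripper":0.2,"dp":[0,0,-1],"turn":0},{"gripper":0.2,"dp":[0,0,-1],"turn":0},{"gripper":0.2,"dp":[0,0,0],"turn":0}]'
```

```text
time_s: 5.88
eef_pos: [0.4303, -0.1755, 0.0335]
tool_rot: [3.141, 0.0, 0.002]
force: [-0.8, 0.7, 6.5]
finger_gap: 0.0316
gripper_force: 29.5
time_s: 6.5
eef_pos: [0.4305, -0.1755, 0.0538]
tool_rot: [3.141, 0.0, 0.003]
force: [0.7, -0.3, -0.5]
finger_gap: 0.0312
gripper_force: 29.9
```

```bash
python3 -m creep '[{"gripper":0.2,"dp":[0,0,-3],"turn":10},{"gripper":0.2,"dp":[0,0,-3],"turn":10}]'; python3 -c "
from station import manip; print(manip.read_state()['qpos'].round(2))"
```

```text
time_s: 6.75
eef_pos: [0.4294, -0.175, 0.1132]
tool_rot: [-3.092, 0.554, 0.002]
force: [0.4, -0.6, -0.3]
finger_gap: 0.0314
gripper_force: 30.0
[ 0.54  0.07 -0.25  2.03  0.02  1.04 -1.65]
```

```bash
python3 -m creep '[{"gripper":0.2,"dp":[0,0,0],"turn":-10.5},{"gripper":0.2,"dp":[0,0,0],"turn":-10.5},{"gripper":0.2,"dp":[0,0,0],"turn":-10.5},{"gripper":0.2,"dp":[0,0,0],"turn":-10.5},{"gripper":0.2,"dp":[0,0,0],"turn":-10.5},{"gripper":0.2,"dp":[0,0,0],"turn":-10.5},{"gripper":0.2,"dp":[0,0,0],"turn":-10.5},{"gripper":0.2,"dp":[0,0,0],"turn":-10.5}]'
python3 -m creep '[{"gripper":0.2,"dp":[0,0,0],"turn":-10.5},{"gripper":0.2,"dp":[0,0,0],"turn":-10.5},{"gripper":0.2,"dp":[0,0,0],"turn":-5.2},{"gripper":0.2,"dp":[0,0,0],"turn":0},{"gripper":0.2,"dp":[0,0,0],"turn":0}]'
python3 w.py w4.png dropper_bottle .066 bottle_pad .004
```

```text
time_s: 7.75
eef_pos: [0.4296, -0.1752, 0.1125]
tool_rot: [-2.659, -1.673, 0.0]
force: [0.3, 0.5, -0.7]
finger_gap: 0.0316
gripper_force: 30.0
time_s: 8.38
eef_pos: [0.4297, -0.1752, 0.1127]
tool_rot: [-2.22, -2.223, 0.0]
force: [0.5, 0.9, -0.1]
finger_gap: 0.0316
gripper_force: 30.0
t 8.38 tcp [ 0.4297 -0.1752  0.1127] yaw 90.1 zaxis [-0.  0. -1.] gap 0.0316 F [ 0.5  0.9 -0.1]
dropper_bottle 0.9 rect [ 620.1 -252.6] [27. 67.] mean [ 613.5 -249.5] yaw 139.6 px 470 511 282 341
dropper_bottle 0.57 rect [ 428.3 -217.1] [ 49. 102.] mean [ 428.3 -214.2] yaw 91.5 px 221 290 204 330
  look dropper_bottle [ 0.431 -0.17   0.143] 0.75
bottle_pad 0.76 rect [ 653.9 -206.6] [30. 52.] mean [ 655.9 -204.8] yaw 104.2 px 481 511 196 247
bottle_pad 0.57 rect [544.6 -41.4] [52. 38.] mean [542.5 -40.4] yaw 1.8 px 372 439 0 53
  look bottle_pad [ 0.655 -0.202  0.006] 0.57
```

```bash
python3 -m creep '[{"gripper":0.2,"dp":[0,5,0],"turn":0},{"gripper":0.2,"dp":[0,5,0],"turn":0},{"gripper":0.2,"dp":[0,5,0],"turn":0},{"gripper":0.2,"dp":[-1,0,0],"turn":0},{"gripper":0.2,"dp":[0,0,0],"turn":0},{"gripper":0.2,"dp":[0,0,0],"turn":0}]'
python3 w.py w5.png dropper_bottle .066 bottle_pad .004
```

```text
time_s: 9.38
eef_pos: [0.5789, -0.1849, 0.1128]
tool_rot: [-2.218, -2.224, 0.001]
force: [-0.5, 0.7, -0.0]
finger_gap: 0.0316
gripper_force: 30.2
t 9.38 tcp [ 0.5789 -0.1849  0.1128] yaw 90.2 zaxis [-0.001 -0.    -1.   ] gap 0.0316 F [-0.5  0.7 -0. ]
dropper_bottle 0.75 rect [ 657.4 -279.1] [ 18. 103.] mean [ 668.  -303.4] yaw 112.9 px 344 385 275 374
dropper_bottle 0.57 rect [ 577.5 -226.9] [ 50. 102.] mean [ 577.4 -224.1] yaw 90.2 px 221 290 204 330
  look dropper_bottle [ 0.579 -0.178  0.142] 0.94
  look dropper_bottle [ 0.664 -0.29   0.082] 0.75
bottle_pad 0.86 rect [ 667. -203.] [49. 51.] mean [ 667.2 -202.7] yaw 152.8 px 328 384 185 237
  look bottle_pad [ 0.663 -0.2    0.006] 0.9
```

View pics/w5.png

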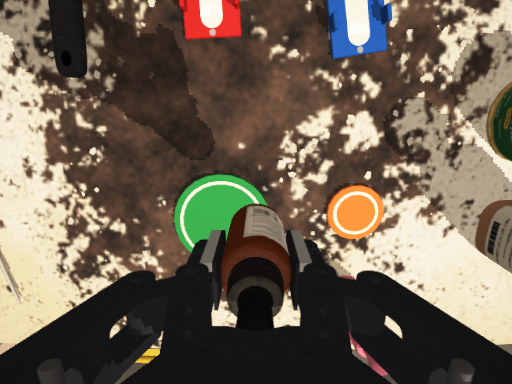

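The bottle is held upright, with its foot edge at (257,204). The orange pad is clear at (356,211), and the pink bottle is down by the right finger.

```bash
python3 - <<'E'
from h import *
st=manip.read_state(); s=manip.snapshot("wrist")
for z in (.0793,): print(px2w(s,[[257,204],[226,228],[289,228]],z,st).round(4), st["eef_pos"])
E
```

```text
[[ 0.579  -0.1716  0.0793]
 [ 0.5593 -0.1877  0.0793]
 [ 0.5995 -0.1876  0.0793]] [ 0.57957586 -0.18465678  0.11309658]
```

```bash
python3 -m creep '[{"gripper":0.2,"dp":[-1.5,4.4,0],"turn":0},{"gripper":0.2,"dp":[0,4.4,0],"turn":0},{"gripper":0.2,"dp":[0,0,2.5],"turn":0},{"gripper":0.2,"dp":[0,0,2.5],"turn":0},{"gripper":0.2,"dp":[0,0,1.4],"turn":0},{"gripper":0.2,"dp":[0,0,0],"turn":0},{"gripper":0.2,"dp":[0,0,0],"turn":0}]'
```

```text
time_s: 10.55
eef_pos: [0.6685, -0.1995, 0.05]
tool_rot: [2.216, 2.225, 0.001]
force: [-0.6, 0.8, 0.2]
finger_gap: 0.0312
gripper_force: 30.3
```

```bash
python3 -m creep '[{"gripper":0.2,"dp":[0,0,0.7],"turn":0},{"gripper":0.2,"dp":[0,0,0.5],"turn":0},{"gripper":0.2,"dp":[0,0,0],"turn":0},{"gripper":0.2,"dp":[0,0,0],"turn":0}]'
python3 -m creep '[{"gripper":0.6,"dp":[0,0,0],"turn":0},{"gripper":0.6,"dp":[0,0,0],"turn":0},{"gripper":0.8,"dp":[0,0,0],"turn":0},{"gripper":0.8,"dp":[0,0,0],"turn":0},{"gripper":0.8,"dp":[0,0,-4],"turn":0},{"gripper":0.8,"dp":[0,0,-6],"turn":0},{"gripper":0.8,"dp":[0,0,-5],"turn":0},{"gripper":1,"dp":[0,0,0],"turn":0}]'
python3 w.py w6.png dropper_bottle .035 bottle_pad .004
python3 - <<'E'
from h import *
t=manip.snapshot("top"); save(t,"t2.png",(110,120,370,285),3)
E
```

```text
time_s: 11.05
eef_pos: [0.6683, -0.1995, 0.0376]
tool_rot: [2.217, 2.225, 0.001]
force: [-1.3, 0.1, 4.8]
finger_gap: 0.0315
gripper_force: 30.7
time_s: 12.05
eef_pos: [0.6704, -0.1997, 0.1923]
tool_rot: [2.212, 2.22, 0.007]
force: [0.2, -0.1, 0.0]
finger_gap: 0.0835
gripper_force: 0.0
t 12.05 tcp [ 0.6704 -0.1997  0.1923] yaw 90.2 zaxis [ 0.008 -0.002 -1.   ] gap 0.0835 F [ 0.2 -0.1  0. ]
dropper_bottle 0.63 rect [ 663.7 -293.8] [33. 75.] mean [ 664.3 -290.3] yaw 90.0 px 235 264 230 290
dropper_bottle 0.23 rect [ 558.6 -204.7] [79. 78.] mean [ 558.8 -203.4] yaw 19.4 px 112 186 145 220
  look dropper_bottle [ 0.67  -0.285  0.059] 0.69
  look dropper_bottle [ 0.672 -0.192  0.069] 0.61
bottle_pad 0.64 rect [ 667.1 -196.5] [50. 37.] mean [ 666.3 -193.5] yaw 1.7 px 231 275 154 187
  look bottle_pad [ 0.67  -0.19   0.005] 0.85
  look bottle_pad [ 0.438 -0.056  0.012] 0.74
```

View pics/w6.png

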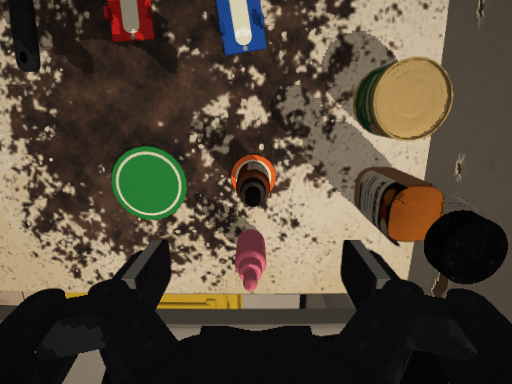

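The bottle stands on the orange pad, whose ring shows evenly around (253,175). Now the timer.

```bash
python3 -m creep '[{"gripper":1,"dp":[4.6,-2.9,0],"turn":0},{"gripper":1,"dp":[4.6,-2.9,0],"turn":0},{"gripper":1,"dp":[4.6,-2.9,0],"turn":0},{"gripper":1,"dp":[4.6,-2.9,0],"turn":0},{"gripper":1,"dp":[4.6,-2.9,0],"turn":0},{"gripper":1,"dp":[4.6,-2.9,0],"turn":0},{"gripper":1,"dp":[4.6,-2.9,0],"turn":0},{"gripper":1,"dp":[4.6,-2.9,0],"turn":0}]'
python3 -m creep '[{"gripper":1,"dp":[0,0,2],"turn":0},{"gripper":1,"dp":[0,0,0],"turn":0},{"gripper":1,"dp":[0,0,0],"turn":0}]'
python3 w.py w7.png timer .03 blue_marker .009
```

```text
time_s: 13.35
eef_pos: [0.4331, 0.1689, 0.1861]
tool_rot: [-2.217, -2.225, 0.001]
force: [1.4, 0.8, 0.3]
finger_gap: 0.0853
gripper_force: 0.0
time_s: 13.72
eef_pos: [0.4348, 0.1672, 0.1668]
tool_rot: [-2.218, -2.224, 0.001]
force: [0.7, 0.7, -0.9]
finger_gap: 0.0852
gripper_force: 0.0
t 13.72 tcp [0.4348 0.1672 0.1668] yaw 90.1 zaxis [-0.001  0.    -1.   ] gap 0.0852 F [ 0.7  0.7 -0.9]
timer 0.71 rect [436.  179.2] [62. 66.] mean [435.6 180.1] yaw 111.6 px 226 291 138 205
timer 0.34 rect [633.4  26.1] [ 46. 135.] mean [624.   65.3] yaw 103.1 px 410 452 252 356
  look timer [0.438 0.18  0.031] 0.9
blue_marker 0.92 rect [542.4 209.3] [ 21. 136.] mean [541.9 215.9] yaw 104.2 px 347 379 68 201
  look blue_marker [0.542 0.213 0.015] 0.96
  look blue_marker [0.658 0.221 0.013] 0.17
```

View pics/w7.png

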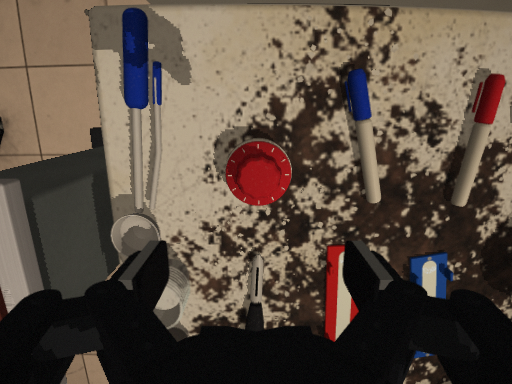

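The timer is at (259,172). Both markers are visible: blue at (365,135), red at (480,140). The whisk and spoon shafts stay left of column 165, clear of the fingers. I'll go lower and re-measure.

```bash
python3 -m creep '[{"gripper":1,"dp":[0.9,0.1,4],"turn":0},{"gripper":1,"dp":[0,0,2],"turn":0},{"gripper":1,"dp":[0,0,0],"turn":0},{"gripper":1,"dp":[0,0,0],"turn":0}]'
python3 w.py w8.png timer .03
python3 - <<'E'
from h import *
st=manip.read_state(); s=manip.snapshot("wrist")
hsv=cv2.cvtColor(s["frame"],cv2.COLOR_RGB2HSV); m=((hsv[...,0]<8)|(hsv[...,0]>172))&(hsv[...,1]>150)&(hsv[...,2]>60); m[:,:150]=0;m[:,370:]=0
n,L,S,C=cv2.connectedComponentsWithStats(m.astype(np.uint8)); i=1+S[1:,4].argmax(); c=C[i]; print(S[i],c,px2w(s,c,.03,st),"cam",ext(s,st)[1].round(3))
save(s,"w8.png",scale=1)
E
```

```text
time_s: 14.48
eef_pos: [0.4361, 0.1769, 0.1077]
tool_rot: [2.217, 2.225, 0.002]
force: [0.0, -0.2, 0.4]
finger_gap: 0.0856
gripper_force: 0.0
t 14.47 tcp [0.4361 0.1769 0.1077] yaw 90.2 zaxis [ 0.001  0.    -1.   ] gap 0.0856 F [ 0.  -0.2  0.4]
timer 0.93 rect [435.9 180.4] [62. 66.] mean [435.6 181.5] yaw 90.2 px 217 297 156 238
  look timer [0.438 0.184 0.032] 0.87
[ 217  161   80   78 4773] [256.59187094 199.59166143] [[0.43569333 0.17957957 0.03      ]] cam [0.434 0.246 0.25 ]
```

View pics/w8.png

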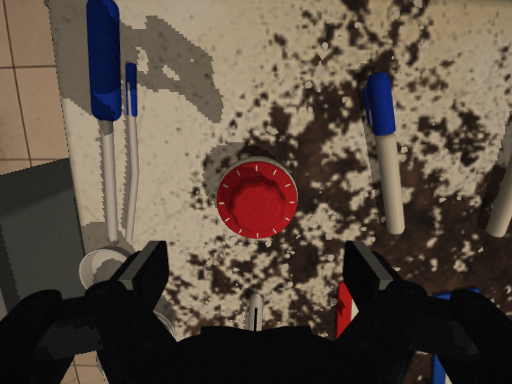

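The timer is centred between the fingers at about (257,199). Gripping the knob.

```bash
python3 -m creep '[{"gripper":1,"dp":[0.15,0,4],"turn":0},{"gripper":1,"dp":[0,0,3],"turn":0},{"gripper":1,"dp":[0,0,0.8],"turn":0},{"gripper":1,"dp":[0,0,0],"turn":0},{"gripper":0.3,"dp":[0,0,0],"turn":0},{"gripper":0.3,"dp":[0,0,0],"turn":0},{"gripper":0.3,"dp":[0,0,0],"turn":0},{"gripper":0.3,"dp":[0,0,0],"turn":0}]' 35
python3 -m creep '[{"gripper":0.3,"dp":[0,0,0],"turn":0},{"gripper":0.3,"dp":[0,0,-2],"turn":0},{"gripper":0.3,"dp":[0,0,-3],"turn":0},{"gripper":0.3,"dp":[0,0,-3],"turn":0},{"gripper":0.3,"dp":[0,0,0],"turn":0}]'
```

```text
time_s: 15.68
eef_pos: [0.4366, 0.1785, 0.0301]
tool_rot: [2.217, 2.224, 0.003]
force: [-1.0, -1.7, 9.2]
finger_gap: 0.0402
gripper_force: 33.4
time_s: 16.3
eef_pos: [0.4369, 0.1788, 0.1109]
tool_rot: [2.216, 2.224, 0.006]
force: [0.6, 0.6, -2.0]
finger_gap: 0.0396
gripper_force: 33.9
```

```bash
python3 -m creep '[{"gripper":0.3,"dp":[-4.8,1.3,0],"turn":0},{"gripper":0.3,"dp":[-4.8,1.3,0],"turn":0},{"gripper":0.3,"dp":[-4.8,1.3,0],"turn":0},{"gripper":0.3,"dp":[-4.8,1.3,0],"turn":0},{"gripper":0.3,"dp":[-4.8,1.3,0],"turn":0},{"gripper":0.3,"dp":[-4.8,1.3,0],"turn":0},{"gripper":0.3,"dp":[0,0,0],"turn":0},{"gripper":0.3,"dp":[0,0,0],"turn":0}]'
python3 w.py w9.png timer_pad .004
python3 - <<'E'
from h import *
st=manip.read_state(); s=manip.snapshot("wrist")
save(s,"w9.png",scale=1)
E
```

```text
time_s: 17.3
eef_pos: [0.5139, -0.1088, 0.1078]
tool_rot: [-2.216, -2.224, 0.001]
force: [-0.1, 1.0, -1.3]
finger_gap: 0.0398
gripper_force: 33.9
t 17.3 tcp [ 0.5139 -0.1088  0.1078] yaw 90.2 zaxis [-0.002  0.001 -1.   ] gap 0.0398 F [-0.1  1.  -1.3]
timer_pad 0.65 rect [ 533.4 -226.9] [53. 49.] mean [ 534.4 -224.6] yaw 17.6 px 246 306 283 328
  look timer_pad [ 0.535 -0.226  0.005] 0.86
```

View pics/w9.png

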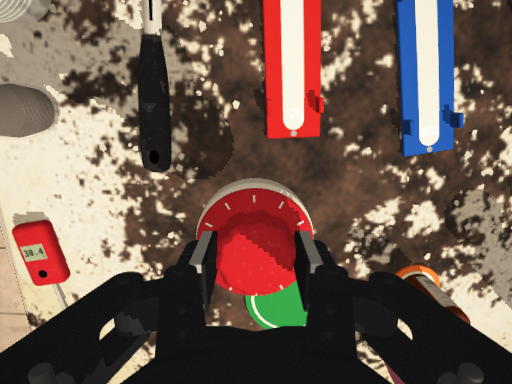

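```bash
python3 - <<'E'
from h import *
st=manip.read_state(); s=manip.snapshot("wrist"); e=np.array(st["eef_pos"])
print(px2w(s,[[256,178]],.0777,st)-e,px2w(s,[[197,237],[314,237]],.1077,st)-e, px2w(s,[[256,188]],.1077,st)-e)
E
```

```text
[[-0.00136334  0.03031379 -0.03090189]] [[-0.03217572  0.00523496 -0.00090189]
 [ 0.02916567  0.00560264 -0.00090189]] [[-0.00139973  0.0319548  -0.00090189]]
```

The timer sits level in the grip, offset about −2 mm in y. Now over the green pad.

```bash
python3 -m creep '[{"gripper":0.3,"dp":[-5.1,1.7,0],"turn":0},{"gripper":0.3,"dp":[-5.1,1.7,0],"turn":0},{"gripper":0.3,"dp":[0,0,3],"turn":0},{"gripper":0.3,"dp":[0,0,2.5],"turn":0},{"gripper":0.3,"dp":[0,0,0.8],"turn":0},{"gripper":0.3,"dp":[0,0,0],"turn":0},{"gripper":0.3,"dp":[0,0,0],"turn":0}]'
```

```text
time_s: 18.42
eef_pos: [0.5498, -0.2113, 0.047]
tool_rot: [2.216, 2.225, 0.001]
force: [0.2, -0.8, -1.2]
finger_gap: 0.0395
gripper_force: 34.0
```

```bash
python3 -m creep '[{"gripper":0.3,"dp":[0,-0.2,0.7],"turn":0},{"gripper":0.3,"dp":[0,0,0.5],"turn":0},{"gripper":0.3,"dp":[0,0,0],"turn":0},{"gripper":0.3,"dp":[0,0,0],"turn":0}]'
python3 -m creep '[{"gripper":0.75,"dp":[0,0,0],"turn":0},{"gripper":0.8,"dp":[0,0,0],"turn":0},{"gripper":0.9,"dp":[0,0,0],"turn":0},{"gripper":0.9,"dp":[0,0,-3],"turn":0},{"gripper":1,"dp":[0,0,-5],"turn":0},{"gripper":1,"dp":[0,0,-5],"turn":0},{"gripper":1,"dp":[0,0,0],"turn":0},{"gripper":1,"dp":[0,0,0],"turn":0}]'
python3 w.py w10.png timer .03 timer_pad .004 bottle_pad .004
```

```text
time_s: 18.92
eef_pos: [0.5468, -0.2113, 0.0344]
tool_rot: [2.217, 2.225, -0.0]
force: [-4.3, 1.6, 7.5]
finger_gap: 0.0399
gripper_force: 35.6
time_s: 19.92
eef_pos: [0.5467, -0.2113, 0.1633]
tool_rot: [-2.217, -2.225, 0.0]
force: [-0.1, 0.6, -1.1]
finger_gap: 0.0853
gripper_force: 0.0
t 19.93 tcp [ 0.5467 -0.2113  0.1633] yaw 90.2 zaxis [-0.  0. -1.] gap 0.0853 F [-0.1  0.6 -1.1]
timer 0.78 rect [ 544.9 -210.6] [65. 66.] mean [ 544.9 -210.2] yaw 114.5 px 221 289 150 217
  look timer [ 0.545 -0.205  0.031] 0.63
timer_pad 0.78 rect [ 547.5 -210.3] [83. 87.] mean [ 551.3 -196.6] yaw 158.7 px 216 298 138 218
  look timer_pad [ 0.553 -0.193  0.004] 0.55
bottle_pad 0.62 rect [ 660.9 -201.2] [50. 41.] mean [ 656.8 -200.6] yaw 69.4 px 348 393 149 196
bottle_pad 0.33 rect [ 547.6 -208.7] [81. 86.] mean [ 552.  -195.9] yaw 170.5 px 216 299 137 216
  look bottle_pad [ 0.654 -0.197  0.005] 0.93
```

View pics/w10.png

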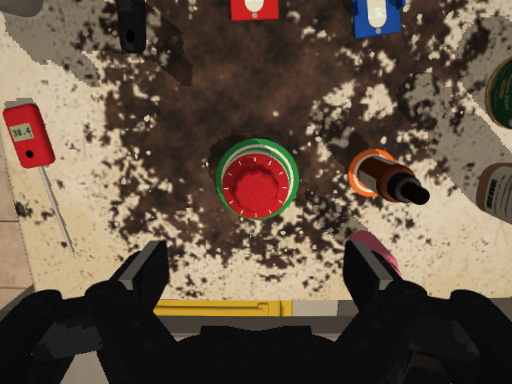

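The timer is centred on the green pad (257,180). The bottle on the orange pad at (372,173) looks centred after perspective. Now the blue marker.

```bash
python3 -m creep '[{"gripper":1,"dp":[5.2,0,0],"turn":0},{"gripper":1,"dp":[5.2,0,0],"turn":0},{"gripper":1,"dp":[5.2,0,0],"turn":0},{"gripper":1,"dp":[5.2,0,0],"turn":0},{"gripper":1,"dp":[5.2,0,0],"turn":0},{"gripper":1,"dp":[5.2,0,0],"turn":0},{"gripper":1,"dp":[5.2,0,0],"turn":0},{"gripper":1,"dp":[5.2,0,0],"turn":0}]'
python3 -m creep '[{"gripper":1,"dp":[0,0,1],"turn":-7},{"gripper":1,"dp":[0,0,1],"turn":-7},{"gripper":1,"dp":[0,0,0],"turn":0},{"gripper":1,"dp":[0,0,0],"turn":0}]'
python3 w.py w11.png blue_marker .009 red_marker .009 red_rest .004 blue_rest .004
```

```text
time_s: 21.28
eef_pos: [0.5453, 0.2062, 0.1637]
tool_rot: [2.218, 2.225, 0.0]
force: [-0.1, -0.0, -0.5]
finger_gap: 0.0859
gripper_force: 0.0
time_s: 21.78
eef_pos: [0.5456, 0.2046, 0.144]
tool_rot: [-1.933, -2.476, -0.0]
force: [0.3, 0.1, -0.3]
finger_gap: 0.0854
gripper_force: 0.0
t 21.77 tcp [0.5456 0.2046 0.144 ] yaw 104.0 zaxis [ 0.  0. -1.] gap 0.0854 F [ 0.3  0.1 -0.3]
blue_marker 0.93 rect [545.1 208.4] [ 19. 138.] mean [542.6 216.1] yaw 104.6 px 247 267 107 247
  look blue_marker [0.546 0.215 0.016] 0.9
  look blue_marker [0.661 0.231 0.012] 0.5
red_marker 0.56 rect [658.7 206.6] [137.  24.] mean [662.2 223.4] yaw 82.3 px 336 409 146 268
  look red_marker [0.66  0.234 0.009] 0.81
  look red_marker [0.545 0.217 0.018] 0.22
red_rest 0.74 rect [538.   54.2] [46. 77.] mean [537.   61.4] yaw 94.6 px 194 242 277 334
  look red_rest [0.544 0.066 0.004] 0.89
blue_rest 0.92 rect [638.3  62.5] [47. 35.] mean [638.4  65.6] yaw 8.0 px 286 324 307 335
  look blue_rest [0.634 0.065 0.008] 0.71
  look blue_rest [0.546 0.215 0.018] 0.47
```

```bash
python3 -m creep '[{"gripper":1,"dp":[0.4,0,5],"turn":0},{"gripper":1,"dp":[0,0,5],"turn":0},{"gripper":1,"dp":[0,0,2.8],"turn":0},{"gripper":1,"dp":[0,0,1],"turn":0},{"gripper":1,"dp":[0,0,0],"turn":0}]' 25
python3 -m creep '[{"gripper":0.05,"dp":[0,0,0],"turn":0},{"gripper":0.05,"dp":[0,0,0],"turn":0},{"gripper":0.05,"dp":[0,0,0],"turn":0},{"gripper":0.05,"dp":[0,0,0],"turn":0},{"gripper":0.05,"dp":[0,0,0],"turn":0},{"gripper":0.05,"dp":[0,0,0],"turn":0},{"gripper":0.05,"dp":[0,0,-3],"turn":0},{"gripper":0.05,"dp":[0,0,-3],"turn":0}]'
python3 -m creep '[{"gripper":0.05,"dp":[0,0,-1],"turn":0},{"gripper":0.05,"dp":[0,0,0],"turn":0}]'
python3 w.py w12.png blue_marker .082 blue_rest .004
```

```text
time_s: 22.85
eef_pos: [0.5445, 0.2087, 0.0059]
tool_rot: [-1.929, -2.479, 0.0]
force: [-0.5, 1.1, 0.7]
finger_gap: 0.0854
gripper_force: 0.0
time_s: 23.85
eef_pos: [0.5439, 0.2085, 0.0659]
tool_rot: [-1.929, -2.478, 0.002]
force: [0.7, 0.1, -1.1]
finger_gap: 0.0147
gripper_force: 25.5
time_s: 24.1
eef_pos: [0.5446, 0.2085, 0.0757]
tool_rot: [1.93, 2.479, 0.001]
force: [0.8, 1.3, -0.4]
finger_gap: 0.0145
gripper_force: 25.5
t 24.1 tcp [0.5446 0.2085 0.0757] yaw 104.2 zaxis [ 0.001  0.    -1.   ] gap 0.0145 F [ 0.8  1.3 -0.4]
blue_marker 0.63 rect [540.3 218.8] [ 19. 116.] mean [538.4 227.5] yaw 103.2 px 236 276 112 330
blue_marker 0.21 rect [613.1 230.7] [90. 17.] mean [615.1 244.1] yaw 84.4 px 362 454 162 316
  look blue_marker [0.538 0.228 0.086] 0.65
```

View pics/w12.png

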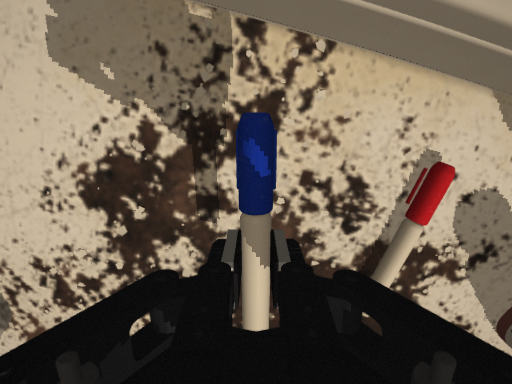

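The blue marker is held straight, cap end at (256,113). Moving near the blue rest with a look on the way.

```bash
python3 -m creep '[{"gripper":0.05,"dp":[-5.6,1.3,-1],"turn":0},{"gripper":0.05,"dp":[-5.6,1.3,0],"turn":0},{"gripper":0.05,"dp":[-5.6,1.3,0],"turn":0},{"gripper":0.05,"dp":[0,1.3,0],"turn":0},{"gripper":0.05,"dp":[0,0,0],"turn":5.2},{"gripper":0.05,"dp":[0,0,0],"turn":0},{"gripper":0.05,"dp":[0,0,0],"turn":0}]'
python3 w.py w13.png blue_rest .004
python3 - <<'E'
from h import *
t=manip.snapshot("top")
for l in ("blue_rest","red_rest"):
  for d in manip.silhouettes(t,l): 
    v,u=np.nonzero(d["mask"]); w=px2w(t,np.c_[u,v],.004)[:,:2]; print(l,cv2.minAreaRect((w*1000).astype(np.float32)))
E
```

```text
time_s: 25.22
eef_pos: [0.6357, 0.0592, 0.0854]
tool_rot: [-2.036, -2.392, 0.0]
force: [0.6, 0.1, -1.1]
finger_gap: 0.0149
gripper_force: 25.5
t 25.23 tcp [0.6357 0.0592 0.0854] yaw 99.2 zaxis [-0.001  0.    -1.   ] gap 0.0149 F [ 0.6  0.1 -1.1]
blue_rest 0.64 rect [646.4   8.9] [ 46. 138.] mean [647.2  28.1] yaw 99.2 px 232 289 180 328
  look blue_rest [0.649 0.052 0.008] 0.85
blue_rest ((664.9723510742188, -199.14566040039062), (48.610469818115234, 33.98046875), 60.133602142333984)
red_rest ((550.3309326171875, -217.26185607910156), (64.88046264648438, 62.612674713134766), 89.67111206054688)
```

View pics/w13.png

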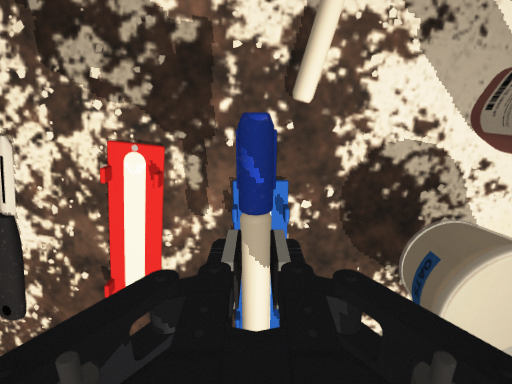

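Rest and marker are aligned; the rest's far edge is at (258,180). The tub on the right is clear. Placing.

```bash
python3 -m creep '[{"gripper":0.05,"dp":[-5.8,0.3,0],"turn":0},{"gripper":0.05,"dp":[0,0,3],"turn":0},{"gripper":0.05,"dp":[0,0,2],"turn":0},{"gripper":0.05,"dp":[0,0,1.4],"turn":0},{"gripper":0.05,"dp":[0,0,0],"turn":0},{"gripper":0.05,"dp":[0,0,0],"turn":0}]'
```

```text
time_s: 26.28
eef_pos: [0.6486, 0.0024, 0.0225]
tool_rot: [2.039, 2.39, 0.001]
force: [0.4, 0.2, 0.6]
finger_gap: 0.0147
gripper_force: 25.5
```

```bash
python3 -m creep '[{"gripper":0.05,"dp":[0,0,0.8],"turn":0},{"gripper":0.05,"dp":[0,0,0.4],"turn":0},{"gripper":0.05,"dp":[0,0,0],"turn":0},{"gripper":0.05,"dp":[0,0,0],"turn":0}]'
python3 -m creep '[{"gripper":0.3,"dp":[0,0,0],"turn":0},{"gripper":0.4,"dp":[0,0,0],"turn":0},{"gripper":0.5,"dp":[0,0,0],"turn":0},{"gripper":0.5,"dp":[0,0,-3],"turn":0},{"gripper":0.7,"dp":[0,0,-5],"turn":0},{"gripper":1,"dp":[0,0,-5],"turn":0},{"gripper":1,"dp":[0,0,-3],"turn":0},{"gripper":1,"dp":[0,0,0],"turn":0}]'
python3 w.py w14.png blue_marker .013 blue_rest .004 red_rest .004 red_marker .009
```

```text
time_s: 26.78
eef_pos: [0.6482, 0.0017, 0.0101]
tool_rot: [2.04, 2.389, 0.0]
force: [-1.0, 0.1, 5.8]
finger_gap: 0.0146
gripper_force: 26.0
time_s: 27.78
eef_pos: [0.6496, 0.0019, 0.1728]
tool_rot: [2.038, 2.386, 0.005]
force: [0.3, 0.5, -0.4]
finger_gap: 0.0852
gripper_force: 0.0
t 27.77 tcp [0.6496 0.0019 0.1728] yaw 99.0 zaxis [ 0.005 -0.    -1.   ] gap 0.0852 F [ 0.3  0.5 -0.4]
blue_marker 0.62 rect [647.8   2.8] [ 21. 138.] mean [645.4  10.1] yaw 100.6 px 243 264 110 239
  look blue_marker [0.648 0.006 0.022] 0.82
blue_rest 0.74 rect [647.2   3.4] [ 45. 148.] mean [647.1   7.9] yaw 100.0 px 232 275 104 239
  look blue_rest [0.645 0.009 0.007] 0.82
red_rest 0.59 rect [539.3  15.5] [ 48. 149.] mean [540.   20.6] yaw 92.9 px 132 179 73 216
  look red_rest [0.544 0.023 0.004] 0.67
red_marker 0.81 rect [655.6 157.4] [38. 16.] mean [656.  157.4] yaw 83.3 px 278 302 0 41
red_marker 0.58 rect [ 568.  -195.1] [10. 41.] mean [ 567.  -195.3] yaw 128.3 px 154 173 311 335
  look red_marker [0.655 0.161 0.013] 0.77
```

View pics/w14.png

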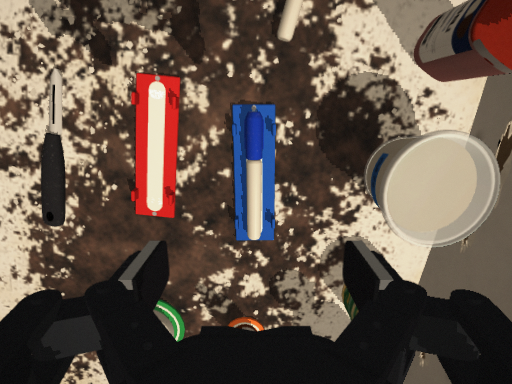

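The blue marker lies centred in the blue rest (254,175). Now the red marker.

```bash
python3 -m creep '[{"gripper":1,"dp":[5,1.1,0],"turn":0},{"gripper":1,"dp":[5,1.1,0],"turn":0},{"gripper":1,"dp":[5,1.1,0],"turn":0},{"gripper":1,"dp":[5,1.1,0],"turn":0},{"gripper":1,"dp":[0,0,1.5],"turn":7.8},{"gripper":1,"dp":[0,0,1.5],"turn":7.8},{"gripper":1,"dp":[0,0,0],"turn":0},{"gripper":1,"dp":[0,0,0],"turn":0}]'
python3 w.py w15.png red_marker .009
```

```text
time_s: 29.22
eef_pos: [0.6605, 0.2061, 0.1403]
tool_rot: [2.342, 2.093, 0.001]
force: [0.6, 0.5, 1.7]
finger_gap: 0.0854
gripper_force: 0.0
t 29.23 tcp [0.6605 0.2061 0.1403] yaw 83.6 zaxis [ 0.  0. -1.] gap 0.0854 F [0.6 0.5 1.7]
red_marker 0.79 rect [661.9 206.2] [137.  20.] mean [662.9 214.4] yaw 83.2 px 248 270 111 251
  look red_marker [0.663 0.224 0.012] 0.61
```

Aligned within 2 mm. Gripping.

```bash
python3 -m creep '[{"gripper":1,"dp":[0,0.15,5],"turn":0},{"gripper":1,"dp":[0,0,5],"turn":0},{"gripper":1,"dp":[0,0,2.5],"turn":0},{"gripper":1,"dp":[0,0,0.9],"turn":0},{"gripper":1,"dp":[0,0,0],"turn":0}]' 25
python3 -m creep '[{"gripper":0.05,"dp":[0,0,0],"turn":0},{"gripper":0.05,"dp":[0,0,0],"turn":0},{"gripper":0.05,"dp":[0,0,0],"turn":0},{"gripper":0.05,"dp":[0,0,0],"turn":0},{"gripper":0.05,"dp":[0,0,0],"turn":0},{"gripper":0.05,"dp":[0,0,0],"turn":0},{"gripper":0.05,"dp":[0,0,-3],"turn":0},{"gripper":0.05,"dp":[0,0,-3],"turn":0}]'
python3 -m creep '[{"gripper":0.05,"dp":[0,0,-2],"turn":0},{"gripper":0.05,"dp":[0,0,0],"turn":0}]'
python3 w.py w16.png red_marker .09
```

```text
time_s: 30.0
eef_pos: [0.6621, 0.206, 0.0063]
tool_rot: [-2.345, -2.09, -0.001]
force: [-0.4, 0.4, 0.1]
finger_gap: 0.0855
gripper_force: 0.0
time_s: 31.0
eef_pos: [0.6613, 0.2058, 0.0657]
tool_rot: [-2.345, -2.09, 0.002]
force: [-0.1, 0.6, -0.3]
finger_gap: 0.0144
gripper_force: 25.3
time_s: 31.25
eef_pos: [0.6626, 0.2063, 0.0872]
tool_rot: [2.345, 2.089, 0.004]
force: [-0.7, -0.5, -0.2]
finger_gap: 0.0142
gripper_force: 25.3
t 31.25 tcp [0.6626 0.2063 0.0872] yaw 83.4 zaxis [ 0.002  0.001 -1.   ] gap 0.0142 F [-0.7 -0.5 -0.2]
red_marker 0.89 rect [661.8 215.7] [119.  19.] mean [663.2 224.5] yaw 82.6 px 236 276 111 330
  look red_marker [0.662 0.232 0.093] 0.78
```

```bash
python3 -m creep '[{"gripper":0.05,"dp":[0,0,0],"turn":-9.4},{"gripper":0.05,"dp":[-3.4,-3.3,0],"turn":0},{"gripper":0.05,"dp":[-3.4,-3.3,0],"turn":0},{"gripper":0.05,"dp":[-3.4,-3.3,0],"turn":0},{"gripper":0.05,"dp":[-3.4,-3.2,0],"turn":0},{"gripper":0.05,"dp":[0,0,0],"turn":0},{"gripper":0.05,"dp":[0,0,0],"turn":0}]'
python3 w.py w17.png red_rest .004
```

```text
time_s: 32.28
eef_pos: [0.5375, 0.0638, 0.0853]
tool_rot: [-2.166, -2.275, 0.0]
force: [0.2, 0.3, -0.1]
finger_gap: 0.0147
gripper_force: 25.3
t 32.27 tcp [0.5375 0.0638 0.0853] yaw 92.8 zaxis [-0.  0. -1.] gap 0.0147 F [ 0.2  0.3 -0.1]
red_rest 0.89 rect [539.1  17.6] [ 46. 147.] mean [540.8  37.8] yaw 91.4 px 229 287 168 328
  look red_rest [0.556 0.056 0.003] 0.88
```

View pics/w17.png

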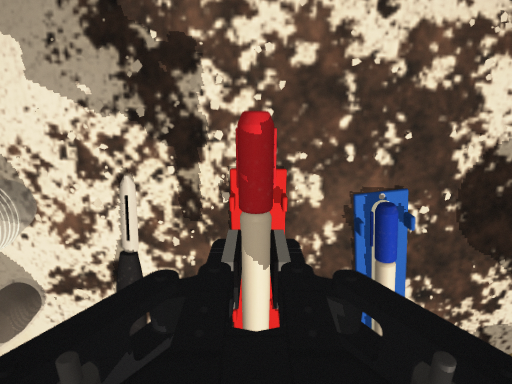

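The red rest's edge is at (258,170), in line with the marker. The peeler (128,240) and the blue rest (380,240) are clear of the fingers.

```bash
python3 -m creep '[{"gripper":0.05,"dp":[-4.9,0.1,0],"turn":0},{"gripper":0.05,"dp":[0,0,3],"turn":0},{"gripper":0.05,"dp":[0,0,2],"turn":0},{"gripper":0.05,"dp":[0,0,1.4],"turn":0},{"gripper":0.05,"dp":[0,0,0.8],"turn":0},{"gripper":0.05,"dp":[0,0,0.3],"turn":0},{"gripper":0.05,"dp":[0,0,0],"turn":0},{"gripper":0.05,"dp":[0,0,0],"turn":0}]'
```

```text
time_s: 33.42
eef_pos: [0.5414, 0.0148, 0.0114]
tool_rot: [2.166, 2.275, 0.001]
force: [-0.0, -0.2, -0.5]
finger_gap: 0.0149
gripper_force: 25.3
```

```bash
python3 -m creep '[{"gripper":0.05,"dp":[0,0,0.1],"turn":0},{"gripper":0.3,"dp":[0,0,0],"turn":0},{"gripper":0.4,"dp":[0,0,0],"turn":0},{"gripper":0.5,"dp":[0,0,0],"turn":0},{"gripper":0.5,"dp":[0,0,-3],"turn":0},{"gripper":0.7,"dp":[0,0,-5],"turn":0},{"gripper":1,"dp":[0,0,-5],"turn":0},{"gripper":1,"dp":[0,0,-5],"turn":0}]'
python3 w.py w18.png red_marker .013 red_rest .004 blue_marker .013
python3 -m creep '[{"gripper":1,"dp":[-3,-1,-3],"turn":0},{"gripper":1,"dp":[-6,-1,-2],"turn":0},{"gripper":1,"dp":[-6,-1,0],"turn":0},{"gripper":1,"dp":[-3,0,0],"turn":0},{"gripper":1,"dp":[0,0,0],"turn":0},{"gripper":1,"dp":[0,0,0],"turn":0}]'
python3 w.py w19.png timer_pad .004 timer .03 bottle_pad .004 peeler .012
```

```text
time_s: 34.42
eef_pos: [0.5407, 0.0148, 0.1914]
tool_rot: [2.166, 2.275, 0.0]
force: [1.4, -1.3, -1.1]
finger_gap: 0.0852
gripper_force: 0.0
t 34.42 tcp [0.5407 0.0148 0.1914] yaw 92.8 zaxis [ 0.  0. -1.] gap 0.0852 F [ 1.4 -1.3 -1.1]
red_marker 0.68 rect [539.5  15.6] [ 19. 136.] mean [539.3  23.4] yaw 92.4 px 247 265 111 232
  look red_marker [0.539 0.03  0.013] 0.83
  look red_marker [0.638 0.01  0.006] 0.65
red_rest 0.92 rect [540.  16.] [ 47. 150.] mean [539.6  20.4] yaw 92.6 px 235 278 104 234
  look red_rest [0.546 0.021 0.005] 0.69
blue_marker 0.93 rect [644.    5.6] [ 21. 129.] mean [644.1  12.2] yaw 97.0 px 339 358 130 240
  look blue_marker [0.647 0.011 0.019] 0.81
time_s: 35.52
eef_pos: [0.5198, -0.1639, 0.2382]
tool_rot: [-2.164, -2.275, 0.0]
force: [0.1, 0.1, -0.6]
finger_gap: 0.0851
gripper_force: 0.0
t 35.52 tcp [ 0.5198 -0.1639  0.2382] yaw 92.9 zaxis [-0.002  0.001 -1.   ] gap 0.0851 F [ 0.1  0.1 -0.6]
  look timer_pad [ 0.549 -0.194  0.007] 0.67
timer 0.78 rect [ 543.5 -209.3] [69. 66.] mean [ 543.4 -208.8] yaw 81.7 px 247 300 180 233
  look timer [ 0.544 -0.209  0.032] 0.69
bottle_pad 0.96 rect [ 661.  -201.2] [51. 39.] mean [ 657.5 -201.1] yaw 62.5 px 347 382 184 219
bottle_pad 0.49 rect [ 689.4 -217.3] [39. 86.] mean [ 686.  -215.3] yaw 141.8 px 354 403 189 232
  look bottle_pad [ 0.657 -0.192  0.004] 0.75
peeler 0.69 rect [432.3 -33. ] [111.  23.] mean [432.3 -34.3] yaw 89.4 px 177 197 0 102
peeler 0.5 rect [ 544.9 -215.1] [68. 73.] mean [ 545.1 -214.4] yaw 92.9 px 248 300 180 233
  look peeler [ 0.434 -0.039  0.012] 0.62
  look peeler [ 0.543 -0.204  0.032] 0.17
```

View pics/w19.png

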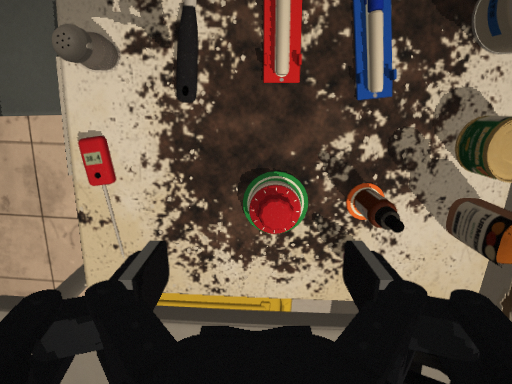

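All four look placed: timer on green (276,200), bottle on orange (366,203), markers in their rests, peeler unmoved at x≈0.433. One numeric check of the bottle from the top camera before handing in.

```bash
python3 - <<'E'
from h import *
t=manip.snapshot("top"); save(t,"t3.png",(285,120,365,200),7)
E
```

```text
(no output)
```

View pics/t3.png

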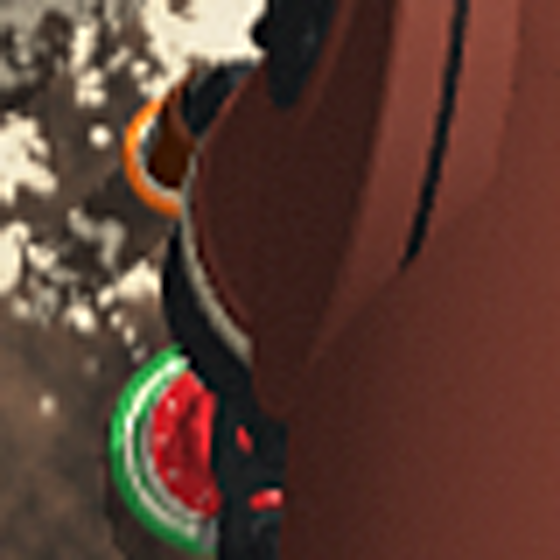

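The arm covers half the view, but on the visible side the bottle foot and timer base sit evenly inside their white rings, at (165,155) and (165,440). Handing in.

```bash
python3 -c "
from station import manip; print(manip.finish_job())"
```

```text
the job is handed in; nothing more can be done
None
```

The job is handed in with both markers in their own rests, the timer on the green pad and the bottle on the orange one, all released and the peeler not moved; the last wrist views put the markers and timer within about 5 mm of centre, but the arm half-hid the bottle, so I checked its centring only by eye, and the hand-in gave no verdict.

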